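# Open the parts drawer and balance the link plate on the test dome

## Robot

A 7-joint arm with a two-finger parallel gripper is mounted at the origin on the work surface. World frame = base frame: x ahead of the robot, y to its left, z up, the work surface at z = 0. Lengths are in m, angles in rad, forces in N, time in s.
With the tool pointing down it reaches from about 0.425 to 1.025 m from the base axis. Payload 9.4 kg.
Tool frame: the origin (TCP) lies on the centre line of the jaws, within the pads' length; the fingertips stand 17 mm ahead of it and the grasp point (between the pads) lies 2 mm behind it (bot.tips_ahead is the distance from the TCP to the fingertips, in m); z points along the fingers, y is the line along which they close (so a half turn about z gives the same grasp; the last joint's range is limited). The gripper opens to 93 mm and grips with 3 to 60 N. Pads are 15 mm wide; open, the fingers measure 128 mm over their backs; the gripper's body (75 mm by 188 mm) begins 65 mm behind the grasp point.
Start: joints at [1.026, 0.599, -0.003, 1.599, 0.002, 0.943, -0.08], TCP at [0.327, -0.647, 0.236] pointing down, gripper open.
Joint ranges: [-2.57, 2.57], [-0.35, 1.97], [-1.29, 1.29], [0.11, 2.56], [-1.05, 4.19], [0.11, 1.86], [-2.63, 2.63]. Speed limits (rad/s): [2.22, 2.22, 3.01, 3.01, 3.14, 3.14, 3.14].

## Interface

Orientations are given as [roll, pitch, yaw] about the fixed x, y, z axes, in that order (R = Rz(yaw) Ry(pitch) Rx(roll)).
In Python, from bench import get_state, vision, bot gives the robot as it stands.
- The arm moves only by the tool send_rows, never from a script. Its argument "rows" is one flat list of numbers, 5 for each row, row after row: the shift along the tool's x, y, z in mm, then the turn about the tool's z in degrees, then the gripper's target within -1 to 1 (shut at 1, half-way at 0, fully open at -1). In form: [tx, ty, tz, twist, hand, tx, ty, tz, twist, hand, ...]. A call has 1 to 20 rows; each row shifts and turns the commanded pose from where the row before left it, along the tool's axes as they then stand; what a row does not reach is not made up. A row lasts 1/12 s, in which the tool goes at most 41.7 mm and 7.16 degrees, less where a joint would pass 70% of its speed; a pose out of reach is approached as far as the arm can. A call with a gripper value outside its range is refused whole. The fingers move at their own pace and stop on an object; "force" is the grip in N (left out, the last holds). Time passes only in rows, so rows that do not move let the fingers close. It gives the time, the measured TCP pose, the force, the opening and the grip force at its end, in the units of the state.
- get_state(): the state, without advancing time (a new reading comes with each control period).
- vision.snapshot(name): name is "side" or "top"; returns the picture (420x560x3 uint8, blue, green, red); there is no depth.
- vision.calibration(name): a dict with "intrinsics" (3x3 intrinsics, pixels), "position" and "attitude" of the camera in the world. Camera axes: x right, y down, z forward; pixel columns grow to the right and rows downward; lengths in m; the calibration is good to about 2 mm. A picture is of the moment at which its call begins. calibration takes no time and is no camera call.
- bot.sign_off(): hands the job in; it is judged then, once.
The state is a dict: "clock": time; "q": joint angles; "qvel": joint speeds; "effort": joint torques, N m; "position": TCP position; "eef_rot": TCP orientation; "contact_force": force on the tool from outside, world axes, zero at the start; "wrist_torque": the same for the moment, N m; "finger_gap": opening from 0.0 (shut) to 1.0 (fully open); "finger_force": force on a finger pad.
Only numpy, scipy, OpenCV 4.12 (cv2) and the standard library are available. Lean on these libraries where they do the work, as an engineer would, in place of code of your own. Each camera call takes 0.05 s, during which the arm holds its last target. There are 200 camera calls.

## Task

Pull the top drawer of the blue bench cabinet out to its stop and leave it there. Take the dark link plate with the yellow dot out of it and set it gently, dot up, on the crown of the steel balancing dome, so that it stays balanced there close to level on its own. Leave the brass collar in the drawer and do not disturb or drop anything.

Things in the scene. Friction and masses are not known exactly. Their poses are not given: they have to be found in the camera images.
- drawer (a joint): how far the top drawer is pulled out (m): 0 shut, 0.150 at its stop; starts 0 to 12 mm ajar. It slides stiffly (about 3 N) and stays where it is left. Walls 35 mm high part it into two front bins, left and right, each 140 mm deep (along the slide) and 144 mm wide, open to the sky when fully out. The plate lies in one bin, the collar in the other.
- drawer_handle (a point): centre of the top drawer's handle, a level steel bar 12 mm thick, 140 mm long, on posts 62 mm either side; its axis is 40 mm off the drawer front (34 mm free gap behind it), 125 mm above the bench, 25 mm below the cabinet's top. Axes: x into the cabinet (opens to -x), y along the bar, z up. A like bar 69 mm lower is on the lower drawer, which is locked.
- drawer_floor (a point): middle of the floor of the two front bins of the top drawer, on its upper face, 80 mm above the bench, 122 mm behind the handle's axis; moves with the drawer, axes as the handle's. Plate and collar lie on this floor. The drawer front stands 61 mm above it. The fixed blue cabinet is 250 deep x 320 wide x 150 mm high.
- plate: dark cast-iron link plate, a flat bar 90 (x) x 40 (y) x 14 mm (z), about 0.33 kg, centre of mass at its middle, a yellow dot in the middle of its top face. Origin at the centre of its underside, z up. It lies flat in one front bin of the top drawer, hidden until the drawer is out, its long side roughly along the slide.
- collar: brass ring, 56 mm outside, 30 mm bore, 20 mm high, lying flat in the other front bin. Origin at the centre of its underside. Stays in the drawer.
- dome_crown (a point): highest point of the balancing dome: a bare metal half-ball of radius 60 mm on a yellow cylinder of radius 60 mm with a flange of radius 72 mm, 8 mm thick, bolted to the bench, crown 110 mm above the bench; axis z up. A plate laid on it d off centre comes to rest tilted by about d / 53 mm rad.
- can: green can, 60 mm across, 130 mm high, standing on the bench beyond the dome; origin at the centre of its underside. A bystander.
- deburrer: green-handled deburring tool like a screwdriver, 180 mm long, lying on the bench to the robot's right of the dome; origin under its middle. A bystander.

How it is judged:
On the way:
1. the top drawer is out to its stop (within 5 mm) (value of joint drawer above 0.145 m), for 0.2 s.
At the end, for the whole second after the job is handed in: The top drawer is still out at its stop (within 7 mm). The plate lies on the dome alone, dot up, its centre within 20 mm of the crown, tilted less than 0.2 rad (11 degrees), at rest (under 30 mm/s and 0.5 rad/s). The collar lies in the drawer (value of joint drawer above 0.143 m and contact force between plate and dome above 0.5 N and horizontal distance between plate and dome_crown below 0.02 m and z of plate in the frame of dome_crown between -0.004 and 0.012 m and angle between plate's own z axis and vertical below 0.2 rad and linear speed of plate below 0.03 m/s and angular speed of plate below 0.5 rad/s and z of collar in the frame of drawer_floor between -0.005 and 0.02 m and horizontal distance between collar and drawer_floor below 0.16 m); the robot touches nothing.
It fails at once if the plate is pressed or dropped on the dome with more than 30 N (contact force between plate and dome above 30 N).
It fails at once if the plate falls to the bench (its centre under 60 mm) (height (world z) of plate below 0.06 m).
It fails at once if the can is moved by more than 30 mm or tipped (distance of can from where it was at the start of the episode above 0.03 m or angle between can's own z axis and vertical above 0.5 rad).
It fails at once if the deburring tool is moved by more than 40 mm (distance of deburrer from where it was at the start of the episode above 0.04 m).
It also fails if it takes over 64 s, if anything falls off the work surface, if the arm or the gripper's body presses on something with over 40 N, if the wrist force passes 120 N, or if a joint passes its speed limit or range.

## Working session

There is one attempt and no reset: what is moved stays moved. The work goes in short steps, Python scripts to look and compute and a tool call to move; the robot and the scene stay as the last step left them, time stands still between calls to the robot, and variables do not carry over. Pictures are saved under pics/ and viewed, at most 10 in all, crops included, and the job is handed in when it is done.

Besides the shell and the picture viewer there is one more tool, called after "Request:" by a JSON object that holds its "name" and its "arguments". send_rows: Moves the arm, as the interface text tells. Its arguments: {"type":"object","properties":{"rows":{"type":"array","items":{"type":"number"}},"force":{"type":"number"}},"required":["rows"]}

```bash
mkdir -p pics; cat > h.py <<'E'
import numpy as np, cv2
from bench import get_state, vision, bot
from scipy.spatial.transform import Rotation as R
def cam(n):
    c=vision.calibration(n); K=np.array(c["intrinsics"]); p=np.array(c["position"]); a=np.array(c["attitude"])
    if a.shape!=(3,3): a=R.from_euler('xyz',a).as_matrix() if a.size==3 else R.from_quat(a).as_matrix()
    return K,p,a
def px2w(n,u,v,z):
    K,p,A=cam(n); d=A@np.linalg.solve(K,[u,v,1]); return p+d*(z-p[2])/d[2]
def w2px(n,P):
    K,p,A=cam(n); q=K@(A.T@(np.array(P)-p)); return q[:2]/q[2]
E
python3 - <<'E'
from h import *
for n in("top","side"):
    cv2.imwrite(f"pics/{n}0.png",vision.snapshot(n)); print(n,vision.calibration(n))
s=get_state();print(s)
E
```

```text
top {'intrinsics': array([[407.50923336,   0.        , 280.43207898],
       [  0.        , 407.50923336, 214.69549647],
       [  0.        ,   0.        ,   1.        ]]), 'position': array([ 0.48316181, -0.12861493,  1.24543433]), 'attitude': array([-3.0480921 ,  0.02091813, -1.58819465])}
side {'intrinsics': array([[498.76621984,   0.        , 282.21079326],
       [  0.        , 498.76621984, 213.54041695],
       [  0.        ,   0.        ,   1.        ]]), 'position': array([-0.29179823,  0.78948579,  0.81353868]), 'attitude': array([-2.08545408, -0.02267576, -2.334031  ])}
{'clock': 0.1, 'q': array([ 1.02628133,  0.60006547, -0.00254095,  1.60002504,  0.00177919,
        0.94288608, -0.07981219]), 'qvel': array([-0.00174054, -0.00234858,  0.00043774,  0.00019315,  0.00092989,
        0.00182564,  0.0001715 ]), 'effort': array([ 5.63021560e-03, -7.66545725e+01,  1.50245816e+00, -2.52936888e+01,
       -5.22518030e-02,  1.35187010e-02,  7.45198190e-05]), 'position': array([ 0.32674414, -0.64675119,  0.2348405 ]), 'eef_rot': array([-3.14021565e+00,  1.13660843e-04,  4.67847105e-01]), 'contact_force': array([ 0.46761548, -0.1887417 ,  0.60833733]), 'wrist_torque': array([ 0.01314365,  0.06474069, -0.00581572]), 'finger_force': 0.0, 'finger_gap': 1.0041621897665212}
```

View pics/top0.png

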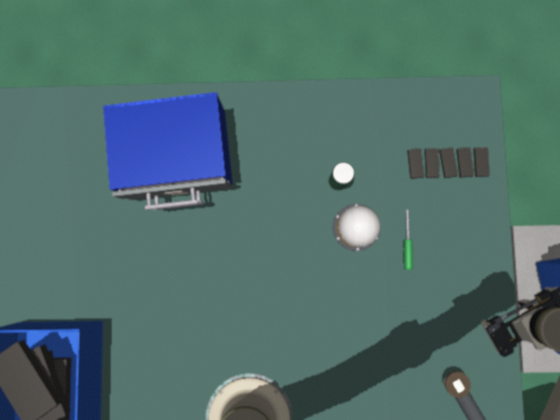

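View pics/side0.png

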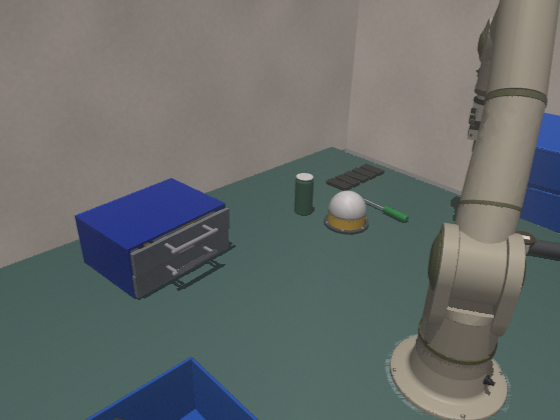

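The top view shows the cabinet at about (168,145) with its handle bar at about (175,206), and the dome at (358,227). The can is at (343,173) and the deburrer at (408,240). I'll enlarge the crops.

```bash
python3 - <<'E'
from h import *
t=cv2.imread("pics/top0.png"); s=cv2.imread("pics/side0.png")
f=lambda i,x,y,w,h,k:cv2.resize(i[y:y+h,x:x+w],None,fx=k,fy=k,interpolation=cv2.INTER_CUBIC)
a=f(t,100,90,140,130,2.85); b=f(t,320,190,70,65,5.7); c=f(s,130,190,110,100,2.85)
A=np.zeros((600,800,3),np.uint8)
A[:a.shape[0],:a.shape[1]]=a[:, :399]; b=b[:370,:399];A[:b.shape[0],400:400+b.shape[1]]=b
c=f(s,150,215,80,45,5); A[372:372+225,:400]=c
d=f(s,310,180,80,45,5); A[372:372+225,400:]=d
cv2.imwrite("pics/c0.png",A)
for uv in [(147,207),(203,204)]: print(px2w("top",*uv,.131))
print(px2w("top",358,227,.06))
E
```

```text
[0.61665648 0.26230098 0.131     ]
[0.62192564 0.10648316 0.131     ]
[ 0.55453856 -0.3302805   0.06      ]
```

View pics/c0.png

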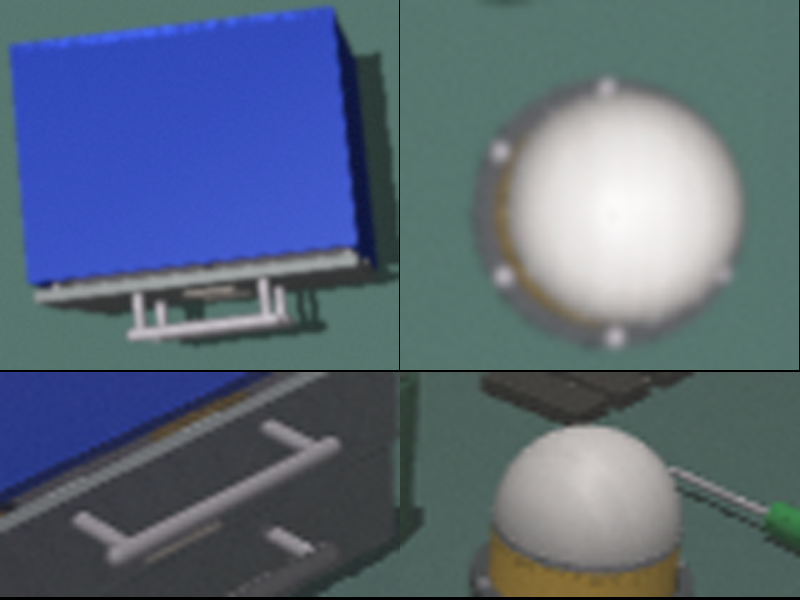

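The upper handle bar spans (144.9,207.9) to (197.2,203.0) in the top view and (173,251.2) to (217,229.2) in the side view. The dome's ball is centred at about (359.7,226.2) in the top view and at column 347 in the side view.

```bash
cat >> h.py <<'E'
def tri(ut,us):
    M=np.zeros((3,3));b=np.zeros(3);D=[]
    for n,u in(("top",ut),("side",us)):
        K,p,A=cam(n);d=A@np.linalg.solve(K,[*u,1]);d/=np.linalg.norm(d);P=np.eye(3)-np.outer(d,d);M+=P;b+=P@p
    return np.linalg.solve(M,b)
E
python3 - <<'E'
from h import *
L=px2w("top",144.9,207.9,.125);r=px2w("top",197.2,203,.125)
print(L,r,np.linalg.norm(L-r),(L+r)/2,"yaw(bar normal)",np.arctan2(*( (L-r)[[1,0]]))-np.pi/2)
L2=px2w("side",173,251.2,.125);r2=px2w("side",217,229.2,.125);print(L2,r2,(L2+r2)/2)
print(tri((144.9,207.9),(173,251.2)),tri((197.2,203),(217,229.2)))
# dome: fit via silhouette
C=px2w("top",359.7,226.2,.05);print(C,w2px("top",C),w2px("side",C),w2px("side",C+[0,0,.06]))
for n in("top","side"):
    K,p,A=cam(n); c=A.T@(C-p); print(n, K[0,0]*.06/np.linalg.norm(c))
E
```

```text
[0.61496763 0.27026315 0.125     ] [0.62579659 0.12394834 0.125     ] 0.14671499671927554 [0.62038211 0.19710574 0.125     ] yaw(bar normal) 0.07387662970323805
[0.61932951 0.26708941 0.125     ] [0.63088362 0.12375273 0.125     ] [0.62510656 0.19542107 0.125     ]
[0.61479615 0.26937121 0.12818451] [0.62674394 0.12477389 0.12684236]
[ 0.5573922  -0.33702091  0.05      ] [359.7 226.2] [347.96009699 208.39017254] [349.63872857 191.60650885]
top 20.11178145421362
side 18.655941167671525
```

```bash
cat >> h.py <<'E'
def delta(P,yaw):
    s=get_state(); T=R.from_euler('xyz',s["eef_rot"]).as_matrix()
    tw=np.degrees((s["eef_rot"][2]-yaw+np.pi)%(2*np.pi)-np.pi)
    T2=R.from_euler('xyz',[np.pi,0,yaw]).as_matrix()
    d=np.array(P)-s["position"]
    print("now",s["clock"],s["position"].round(4),s["eef_rot"].round(3),"twist",tw.round(2),"shift now-axes mm",(T.T@d*1e3).round(1),"after twist",(T2.T@d*1e3).round(1),"F",s["contact_force"].round(1),"gap",round(s["finger_gap"]*93,1))
E
python3 -c "
from h import *
delta([.621,.196,.235],np.pi/2+.075)"
```

```text
now 0.1 [ 0.3267 -0.6468  0.2348] [-3.14   0.     0.468] twist -67.49 shift now-axes mm [ 6.427e+02 -6.195e+02  6.000e-01] after twist [ 8.183e+02  3.566e+02 -2.000e-01] F [ 0.5 -0.2  0.6] gap 93.4
```

Request:
{"name": "send_rows", "arguments": {"rows": [0,0,0,-6.75,0.4,0,0,0,-6.75,0.4,0,0,0,-6.75,0.4,0,0,0,-6.75,0.4,0,0,0,-6.75,0.4,0,0,0,-6.75,0.4,0,0,0,-6.75,0.4,0,0,0,-6.75,0.4,0,0,0,-6.75,0.4,0,0,0,-6.75,0.4]}}

```text
clock: 0.93
position: [0.3267, -0.6469, 0.2351]
eef_rot: [-3.141, -0.001, 1.652]
contact_force: [-0.2, -0.5, -0.4]
finger_gap: 0.338
finger_force: 0.0
```

Request:
{"name": "send_rows", "arguments": {"rows": [27,12,0,0,0.4,27,12,0,0,0.4,27,12,0,0,0.4,27,12,0,0,0.4,27,12,0,0,0.4,27,12,0,0,0.4,27,12,0,0,0.4,27,12,0,0,0.4,27,12,0,0,0.4,27,12,0,0,0.4,27,12,0,0,0.4,27,12,0,0,0.4,27,12,0,0,0.4,27,12,0,0,0.4,27,12,0,0,0.4,27,12,0,0,0.4,27,12,0,0,0.4,27,12,0,0,0.4,27,12,0,0,0.4,27,12,0,0,0.4]}}

```text
clock: 2.6
position: [0.5258, -0.0893, 0.2354]
eef_rot: [-3.141, 0.0, 1.646]
contact_force: [0.0, -0.2, -0.8]
finger_gap: 0.299
finger_force: 0.0
```

```bash
python3 -c "
from h import *
delta([.621,.196,.235],np.pi/2+.075)"
```

```text
now 2.6 [ 0.5258 -0.0893  0.2354] [-3.141  0.     1.646] twist 0.0 shift now-axes mm [277.3 116.3   0.4] after twist [277.3 116.3   0.4] F [ 0.  -0.2 -0.8] gap 27.8
```

Request:
{"name": "send_rows", "arguments": {"rows": [27.7,11.7,0,0,0.4,27.7,11.7,0,0,0.4,27.7,11.7,0,0,0.4,27.7,11.7,0,0,0.4,27.7,11.7,0,0,0.4,27.7,11.7,0,0,0.4,27.7,11.7,0,0,0.4,27.7,11.7,0,0,0.4,27.7,11.7,0,0,0.4,27.7,11.7,0,0,0.4,0,0,0,0,0.4,0,0,40,0,0.4,0,0,20,0,0.4,0,0,10,0,0.4]}}

```text
clock: 3.77
position: [0.62, 0.1934, 0.1625]
eef_rot: [-3.137, 0.002, 1.646]
contact_force: [-0.1, -0.2, -0.4]
finger_gap: 0.299
finger_force: 0.0
```

```bash
python3 - <<'E'
from h import *
delta([.621,.196,.123],np.pi/2+.075)
f=lambda i,x,y,w,h,k:cv2.resize(i[y:y+h,x:x+w],None,fx=k,fy=k,interpolation=cv2.INTER_CUBIC)
cv2.imwrite("pics/c1.png",np.hstack([f(vision.snapshot("top"),120,160,100,100,4),f(vision.snapshot("side"),140,175,100,100,4)]))
E
```

```text
now 3.7667 [0.62   0.1934 0.1625] [-3.137e+00  2.000e-03  1.646e+00] twist 0.02 shift now-axes mm [ 2.6  1.3 39.5] after twist [ 2.5  1.2 39.5] F [-0.1 -0.2 -0.4] gap 27.8
```

View pics/c1.png

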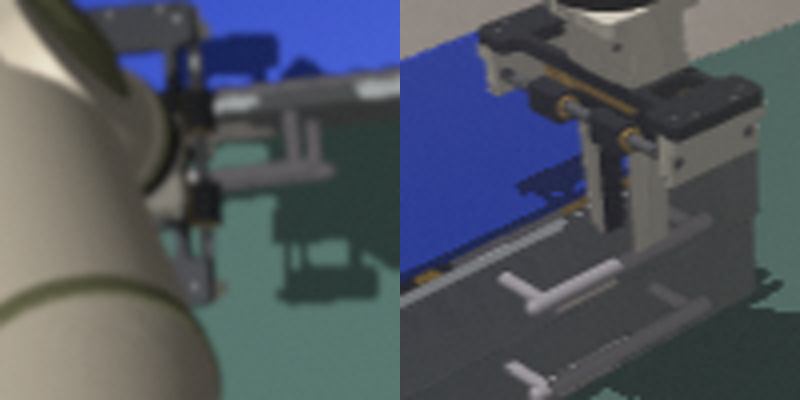

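The fingers straddle the upper bar, with the bar visible at (275,178) in the top crop and (575,285) in the side crop. Next I descend and grip.

Request:
{"name": "send_rows", "arguments": {"rows": [0,1,8,0,0.4,0,0,8,0,0.4,0,0,8,0,0.4,0,0,8,0,0.4,0,0,7,0,0.4,0,0,0,0,0.4,0,0,0,0,1,0,0,0,0,1,0,0,0,0,1,0,0,0,0,1,0,0,0,0,1], "force": 25}}

```text
clock: 4.78
position: [0.6232, 0.1946, 0.127]
eef_rot: [3.14, -0.0, 1.646]
contact_force: [2.2, 0.1, 0.0]
finger_gap: 0.121
finger_force: 25.0
```

Request:
{"name": "send_rows", "arguments": {"rows": [0,-6,0,0,1,0,-12,0,0,1,0,-12,0,0,1,0,-12,0,0,1,0,-12,0,0,1,0,-12,0,0,1,0,-12,0,0,1,0,-12,0,0,1,0,-12,0,0,1,0,-12,0,0,1,0,-12,0,0,1,0,-6,0,0,1,0,-3,0,0,1,0,0,0,0,1]}}

```text
clock: 5.95
position: [0.4867, 0.1815, 0.1269]
eef_rot: [-3.14, 0.004, 1.645]
contact_force: [-1.5, -7.8, 6.3]
finger_gap: 0.121
finger_force: 25.0
```

Request:
{"name": "send_rows", "arguments": {"rows": [-2,-4,0,0,1,0,-3,0,0,1,0,-2,0,0,1,0,-2,0,0,1,0,-2,0,0,1,0,0,0,0,1]}}

```text
clock: 6.45
position: [0.4806, 0.1809, 0.127]
eef_rot: [3.133, -0.002, 1.643]
contact_force: [22.4, -6.4, -13.9]
finger_gap: 0.12
finger_force: 25.0
```

Request:
{"name": "send_rows", "arguments": {"rows": [0,2,0,0,1,0,2,0,0,1,0,0,0,0,1,0,0,0,0,0.4,0,0,0,0,0.4,0,0,0,0,0.4,0,0,0,0,0.4]}}

```text
clock: 7.03
position: [0.4785, 0.182, 0.1266]
eef_rot: [-3.141, -0.0, 1.647]
contact_force: [-0.1, -0.3, -0.5]
finger_gap: 0.294
finger_force: 0.0
```

```bash
python3 -c "
from h import *
delta([.4806,.1809,.25],np.pi/2+.075)"
```

```text
now 7.0333 [0.4785 0.182  0.1266] [-3.141 -0.     1.647] twist 0.04 shift now-axes mm [  -1.2    1.9 -123.4] after twist [  -1.2    2.  -123.4] F [-0.1 -0.3 -0.5] gap 27.3
```

Request:
{"name": "send_rows", "arguments": {"rows": [0,2,-10,0,0.4,0,0,-20,0,0.4,0,0,-30,0,0.4,0,0,-30,0,-0.3,0,0,-30,0,-0.3,-20,0,-10,0,-0.3,-30,0,0,0,-0.3,-30,0,0,0,-0.3,-30,0,0,0,-0.3,-30,0,0,0,-0.3,-30,0,0,0,-0.3,-30,0,0,0,-0.3,-30,0,0,0,-0.3,-30,0,0,0,-0.3,-30,0,0,0,-0.3,-10,0,0,0,-0.3]}}

```text
clock: 8.37
position: [0.5032, -0.1215, 0.2564]
eef_rot: [-3.141, 0.001, 1.642]
contact_force: [-0.7, 0.3, -0.3]
finger_gap: 0.649
finger_force: 0.0
```

```bash
python3 - <<'E'
from h import *
t=vision.snapshot("top");s=vision.snapshot("side");cv2.imwrite("pics/t2.png",t);cv2.imwrite("pics/s2.png",s)
f=lambda i,x,y,w,h,k:cv2.resize(i[y:y+h,x:x+w],None,fx=k,fy=k,interpolation=cv2.INTER_CUBIC)
A=np.zeros((600,800,3),np.uint8)
A[:600]=f(t,90,160,160,120,5)
cv2.imwrite("pics/c2.png",A)
delta([.4806,.1809,.25],np.pi/2+.075)
E
```

```text
now 8.4667 [ 0.5032 -0.119   0.2563] [-3.141  0.     1.642] twist -0.19 shift now-axes mm [300.8  -1.1   6.3] after twist [ 3.008e+02 -1.000e-01  6.300e+00] F [0.4 0.6 0.5] gap 60.5
```

View pics/c2.png

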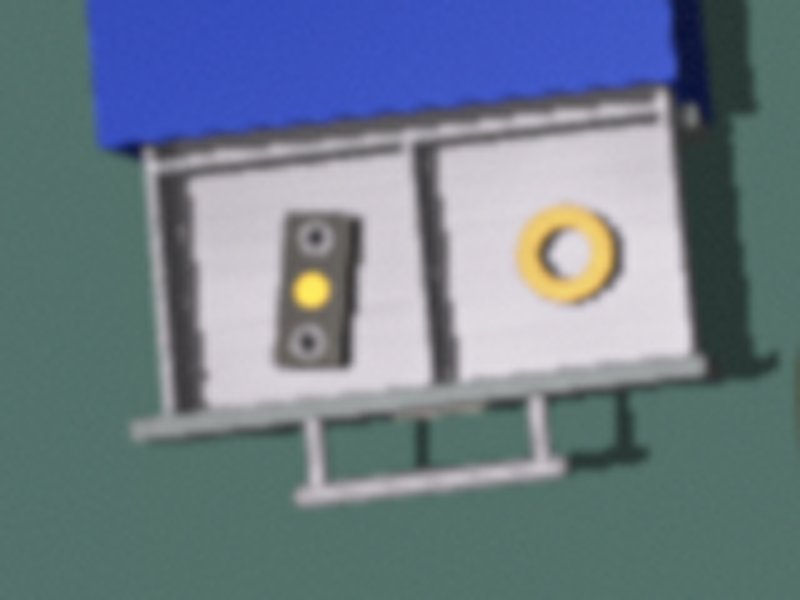

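```bash
python3 - <<'E'
from h import *
g=lambda U,V:px2w("top",(U+.5)/5-.5+90,(V+.5)/5-.5+160,.094)
d=g(311,290);a=g(316,238);b=g(308,342);print(d,a,b,(a+b)/2)
v=a-b;print("long axis yaw",np.arctan2(v[1],v[0]))
e=g(318,213)-g(306,366);print(np.arctan2(e[1],e[0]),np.linalg.norm(e))
e=g(288,213)-g(275,365);print(np.arctan2(e[1],e[0]))
# dot in side view
s=cv2.imread("pics/s2.png").astype(int)
m=((s[...,2]>130)&(s[...,1]>110)&(s[...,0]<90)).astype(np.uint8)
n,_,st,ce=cv2.connectedComponentsWithStats(m)
for i in range(1,n):
    if st[i,4]>5: print(st[i],ce[i],px2w("side",*ce[i],.094))
print(w2px("side",d))
psi=np.arctan2(v[1],v[0]);delta([d[0],d[1],.2],psi)
E
```

```text
[0.59034593 0.26106965 0.094     ] [0.62018198 0.25855476 0.094     ] [0.5606287  0.26242549 0.094     ] [0.59040534 0.26049012 0.094     ]
long axis yaw -0.06490480387581238
-0.06641281437424436 0.08780765479642258
-0.07212384157507547
[344 221  10   9  66] [348.18181818 225.24242424] [ 0.44423545 -0.19576255  0.094     ]
[215 235  20  11 110] [224.09090909 240.15454545] [0.61509797 0.11380004 0.094     ]
[179 264   8   4  26] [182.23076923 265.57692308] [0.59166771 0.26162455 0.094     ]
[182.72675251 265.72261823]
now 8.4667 [ 0.5032 -0.119   0.2563] [-3.141  0.     1.642] twist 97.82 shift now-axes mm [372.9 114.1  56.2] after twist [  62.3 -384.9   56.3] F [0.4 0.6 0.5] gap 60.5
```

The plate's dot is at crop (311,290), which gives a world position of about (0.591, 0.261) and a long-axis yaw of about -0.067. The side view agrees. The collar is in the right bin, and the gripper should clear both bins.

Request:
{"name": "send_rows", "arguments": {"rows": [0,0,0,-6.85,-0.3,0,0,0,-6.85,-0.3,0,0,0,-6.85,-0.3,0,0,0,-6.85,-0.3,0,0,0,-6.85,-0.3,0,0,0,-6.85,-0.3,0,0,0,-6.85,-0.3,0,0,0,-6.85,-0.3,0,0,0,-6.85,-0.3,0,0,0,-6.85,-0.3,0,0,0,-6.85,-0.3,0,0,0,-6.8,-0.3,0,0,0,0,-0.3]}}

```text
clock: 9.55
position: [0.5035, -0.1153, 0.2566]
eef_rot: [3.141, -0.0, 3.088]
contact_force: [-0.3, -0.7, -0.1]
finger_gap: 0.65
finger_force: 0.0
```

```bash
python3 -c "
from h import *
delta([.591,.261,.18],np.pi-.067); print(get_state()['q'][6])"
```

```text
now 9.55 [ 0.5035 -0.1153  0.2566] [ 3.141 -0.     3.088] twist 0.74 shift now-axes mm [-67.  380.4  76.9] after twist [-62.1 381.3  76.6] F [-0.3 -0.7 -0.1] gap 60.5
1.236122629118747
```

Request:
{"name": "send_rows", "arguments": {"rows": [0,0,0,0.7,-0.3,-4.4,27.2,0,0,-0.3,-4.4,27.2,0,0,-0.3,-4.4,27.2,0,0,-0.3,-4.4,27.2,0,0,-0.3,-4.4,27.2,0,0,-0.3,-4.4,27.2,0,0,-0.3,-4.4,27.2,0,0,-0.3,-4.4,27.2,0,0,-0.3,-4.4,27.2,0,0,-0.3,-4.4,27.2,0,0,-0.3,-4.4,27.2,0,0,-0.3,-4.4,27.2,0,0,-0.3,-4.4,27.2,0,0,-0.3,-4.4,27.2,0,0,-0.3,0,0,40,0,-0.3,0,0,25,0,-0.3,0,0,0,0,-0.3,0,0,0,0,-0.3]}}

```text
clock: 11.13
position: [0.5922, 0.2584, 0.1909]
eef_rot: [-3.14, -0.002, 3.066]
contact_force: [-0.7, -0.2, 0.3]
finger_gap: 0.652
finger_force: 0.0
```

```bash
python3 -c "
from h import *
delta([.591,.261,.100],np.pi-.067); print(get_state()['q'][6])"
```

```text
now 11.1333 [0.5922 0.2584 0.1909] [-3.140e+00 -2.000e-03  3.066e+00] twist -0.49 shift now-axes mm [ 1.2  2.6 90.9] after twist [ 1.4  2.5 90.9] F [-0.7 -0.2  0.3] gap 60.6
0.5342853902627489
```

Request:
{"name": "send_rows", "arguments": {"rows": [1.4,2.5,20,-0.5,-0.3,0,0,20,0,-0.3,0,0,15,0,-0.3,0,0,12,0,-0.3,0,0,10,0,-0.3,0,0,7,0,-0.3,0,0,5,0,-0.3,0,0,0,0,-0.3]}}

```text
clock: 11.8
position: [0.592, 0.2604, 0.1023]
eef_rot: [-3.141, -0.0, 3.076]
contact_force: [0.3, 0.4, -0.1]
finger_gap: 0.653
finger_force: 0.0
```

Request:
{"name": "send_rows", "arguments": {"rows": [0,0,0,0,0.1,0,0,0,0,0.3,0,0,0,0,0.5,0,0,0,0,0.5,0,0,0,0,0.5,0,0,0,0,0.5], "force": 20}}

```text
clock: 12.3
position: [0.5924, 0.2607, 0.1031]
eef_rot: [3.141, 0.001, 3.076]
contact_force: [-0.1, -0.1, 4.4]
finger_gap: 0.427
finger_force: 20.0
```

Request:
{"name": "send_rows", "arguments": {"rows": [0,0,-3,0,0.5,0,0,-5,0,0.5,0,0,-10,0,0.5,0,0,-15,0,0.5,0,0,-20,0,0.5,0,0,-20,0,0.5,0,0,-20,0,0.5,0,0,-20,0,0.5,0,0,-20,0,0.5,0,0,-10,0,0.5,0,0,0,0,0.5]}}

```text
clock: 13.22
position: [0.5928, 0.2611, 0.2484]
eef_rot: [3.14, 0.003, 3.076]
contact_force: [1.3, 0.3, -2.4]
finger_gap: 0.427
finger_force: 20.0
```

```bash
python3 -c "
from h import *
delta([.557,-.337,.2],np.pi-.067)
s=vision.snapshot('side');cv2.imwrite('pics/c3.png',cv2.resize(s[120:320,80:280],None,fx=2.5,fy=2.5))"
```

```text
now 13.2167 [0.5928 0.2611 0.2484] [3.140e+00 3.000e-03 3.076e+00] twist 0.08 shift now-axes mm [  -3.3 -599.2   47.3] after twist [  -4.4 -599.1   48.4] F [ 1.3  0.3 -2.4] gap 39.7
```

View pics/c3.png

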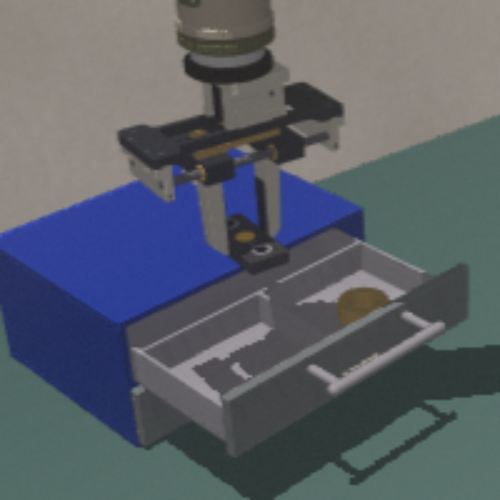

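The plate is held with the dot up, at about (245,238) in the crop, and the collar is still in its bin. Next is the carry to the dome.

Request:
{"name": "send_rows", "arguments": {"rows": [0,-10,0,0,0.5,0,-20,0,0,0.5,-0.2,-27,0,0,0.5,-0.2,-27,0,0,0.5,-0.2,-27,0,0,0.5,-0.2,-27,0,0,0.5,-0.2,-27,0,0,0.5,-0.2,-27,0,0,0.5,-0.2,-27,0,0,0.5,-0.2,-27,0,0,0.5,-0.2,-27,0,0,0.5,-0.2,-27,0,0,0.5,-0.2,-27,0,0,0.5,-0.2,-27,0,0,0.5,-0.2,-27,0,0,0.5,-0.2,-27,0,0,0.5,-0.2,-27,0,0,0.5,-0.2,-27,0,0,0.5,-0.2,-27,0,0,0.5,-0.2,-27,0,0,0.5]}}

```text
clock: 14.93
position: [0.5603, -0.2566, 0.2439]
eef_rot: [3.141, -0.003, 3.076]
contact_force: [-0.1, 0.5, -2.0]
finger_gap: 0.427
finger_force: 20.0
```

Request:
{"name": "send_rows", "arguments": {"rows": [-0.3,-27,0,0,0.5,-0.3,-27,0,0,0.5,-0.3,-15,0,0,0.5,0,-10,0,0,0.5,0,-4,0,0,0.5,0,0,20,0,0.5,0,0,20,0,0.5,0,0,15,0,0.5,0,0,10,0,0.5,0,0,0,0,0.5,0,0,0,0,0.5]}}

```text
clock: 15.85
position: [0.5577, -0.3364, 0.1806]
eef_rot: [3.141, -0.0, 3.078]
contact_force: [0.8, 0.9, -2.2]
finger_gap: 0.427
finger_force: 20.0
```

```bash
python3 - <<'E'
from h import *
t=vision.snapshot("top");s=vision.snapshot("side");cv2.imwrite("pics/t4.png",t);cv2.imwrite("pics/s4.png",s)
f=lambda i,x,y,w,h,k:cv2.resize(i[y:y+h,x:x+w],None,fx=k,fy=k,interpolation=cv2.INTER_CUBIC)
cv2.imwrite("pics/c4.png",np.hstack([f(t,310,170,100,100,4),f(s,300,130,100,100,4)]))
delta([.557,-.337,.1335],np.pi-.067);print(get_state()['q'])
E
```

```text
now 15.95 [ 0.5582 -0.3371  0.1816] [-3.141e+00  1.000e-03  3.077e+00] twist 0.13 shift now-axes mm [ 1.3  0.  48.1] after twist [ 1.2  0.  48.1] F [-0.1  0.3 -1.8] gap 39.9
[ 0.87331321  0.64829567 -0.65384392  1.79690281  0.50235765  0.86748156
  1.49025612]
```

View pics/c4.png

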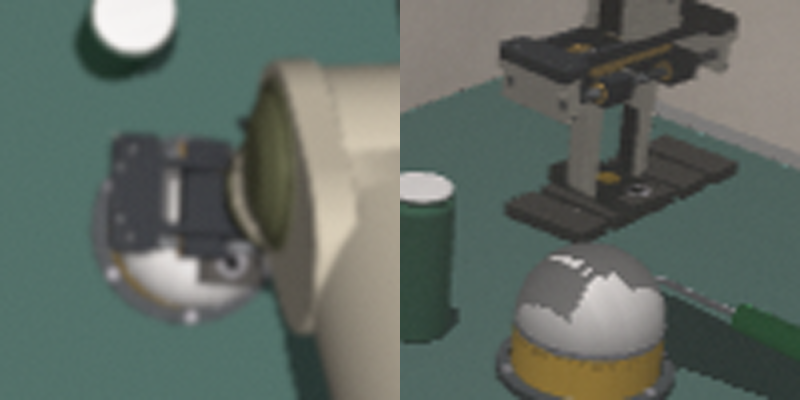

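```bash
python3 - <<'E'
from h import *
z=get_state()["position"][2]-.0227+.014
d=px2w("side",351.4,173.9,z);print("dot side",d)
h=px2w("top",367.6,235.1,z);ax=np.array([np.cos(.067),-np.sin(.067),0])
print("hole",h,"centre",h+ax*.030)
print("dome side-u test", [w2px("side",[.557+dx,-.337+dy,.05])[0].round(2) for dx,dy in((0,0),(.003,0),(0,.003))])
s=cv2.imread("pics/s2.png"); t=cv2.imread("pics/t2.png")
# dome silhouettes: circle fit, gray bright & low saturation
for n,i,(x,y,w,hh) in(("top",t,(325,195,70,65)),("side",s,(315,180,65,45))):
    c=cv2.cvtColor(i[y:y+hh,x:x+w],cv2.COLOR_BGR2HSV); m=((c[...,1]<40)&(c[...,2]>110)).astype(np.uint8)
    n_,_,st,ce=cv2.connectedComponentsWithStats(m);k=1+st[1:,4].argmax();print(n,st[k]+[x,y,0,0,0],ce[k]+[x,y])
E
```

```text
dot side [ 0.55475133 -0.33346917  0.1729435 ]
hole [ 0.52602534 -0.33537253  0.1729435 ] centre [ 0.55595803 -0.33738103  0.1729435 ]
dome side-u test [np.float64(348.05), np.float64(347.32), np.float64(347.45)]
top [ 336  203   45   49 1425] [358.94105263 225.89403509]
side [328 190  52  29 870] [347.97126437 204.57931034]
```

```bash
python3 - <<'E'
from h import *
print(px2w("top",356.65,226.7,.011)); delta([.5575,-.3375,.1345],np.pi-.067)
E
```

```text
[ 0.55847289 -0.3345833   0.011     ]
now 15.95 [ 0.5582 -0.3371  0.1816] [-3.141e+00  1.000e-03  3.077e+00] twist 0.13 shift now-axes mm [ 0.7 -0.4 47.1] after twist [ 0.7 -0.4 47.1] F [-0.1  0.3 -1.8] gap 39.9
```

Request:
{"name": "send_rows", "arguments": {"rows": [-1,0,10,0,0.5,0,0,10,0,0.5,0,0,8,0,0.5,0,0,6,0,0.5,0,0,4,0,0.5,0,0,3,0,0.5,0,0,1,0,0.5,0,0,0,0,0.5,0,0,0,0,0.5]}}

```text
clock: 16.7
position: [0.5586, -0.3377, 0.1388]
eef_rot: [-3.141, 0.0, 3.076]
contact_force: [0.2, -0.4, -2.9]
finger_gap: 0.427
finger_force: 20.0
```

Request:
{"name": "send_rows", "arguments": {"rows": [0,0,1,0,0.5,0,0,1,0,0.5,0,0,0.5,0,0.5,0,0,0,0,0.5,0,0,0,0,0.5]}}

```text
clock: 17.12
position: [0.5584, -0.3377, 0.1361]
eef_rot: [-3.142, 0.0, 3.076]
contact_force: [0.3, -0.1, -2.4]
finger_gap: 0.424
finger_force: 20.0
```

Request:
{"name": "send_rows", "arguments": {"rows": [0,0,0.5,0,0.5,0,0,0.5,0,0.5,0,0,0.5,0,0.5,0,0,0,0,0.5,0,0,0,0,0.5]}}

```text
clock: 17.53
position: [0.5584, -0.3376, 0.1346]
eef_rot: [-3.142, -0.0, 3.076]
contact_force: [-0.2, -0.3, -2.9]
finger_gap: 0.426
finger_force: 20.0
```

Request:
{"name": "send_rows", "arguments": {"rows": [0,0,0.5,0,0.5,0,0,0.5,0,0.5,0,0,0,0,0.5,0,0,0,0,0.5]}}

```text
clock: 17.87
position: [0.5584, -0.3376, 0.1335]
eef_rot: [3.142, -0.0, 3.076]
contact_force: [0.3, -0.5, -2.2]
finger_gap: 0.43
finger_force: 20.0
```

Request:
{"name": "send_rows", "arguments": {"rows": [0,0,0.5,0,0.5,0,0,0.5,0,0.5,0,0,0,0,0.5,0,0,0,0,0.5]}}

```text
clock: 18.2
position: [0.5585, -0.3377, 0.133]
eef_rot: [-3.141, 0.0, 3.076]
contact_force: [-2.1, 0.4, 2.9]
finger_gap: 0.425
finger_force: 20.0
```

Contact is felt at about 5 N. I'll ease the grip and open slowly.

Request:
{"name": "send_rows", "arguments": {"rows": [0,0,-0.3,0,0.5,0,0,0,0,0.5,0,0,0,0,0.5,0,0,0,0,0.5], "force": 4}}

```text
clock: 18.53
position: [0.5585, -0.3377, 0.133]
eef_rot: [-3.142, 0.0, 3.076]
contact_force: [-0.1, 0.3, 1.7]
finger_gap: 0.428
finger_force: 4.0
```

Request:
{"name": "send_rows", "arguments": {"rows": [0,0,0,0,0.13,0,0,0,0,0.12,0,0,0,0,0.1,0,0,0,0,0.08,0,0,0,0,0.06,0,0,0,0,0.04,0,0,0,0,0.02,0,0,0,0,0,0,0,0,0,-0.02,0,0,0,0,-0.04,0,0,0,0,-0.04,0,0,0,0,-0.04]}}

```text
clock: 19.53
position: [0.5584, -0.3377, 0.1329]
eef_rot: [-3.142, -0.0, 3.076]
contact_force: [1.0, 0.0, -0.1]
finger_gap: 0.517
finger_force: 0.0
```

```bash
python3 - <<'E'
from h import *
s=vision.snapshot("side")
cv2.imwrite("pics/c5.png",cv2.resize(s[150:250,300:400],None,fx=5,fy=5,interpolation=cv2.INTER_CUBIC))
delta([.5575,-.3375,.1345],np.pi-.067)
E
```

```text
now 19.5833 [ 0.5584 -0.3376  0.1329] [-3.142 -0.     3.076] twist 0.09 shift now-axes mm [ 0.9  0.1 -1.6] after twist [ 0.9  0.1 -1.6] F [ 0.2 -0.9  0.1] gap 48.3
```

View pics/c5.png

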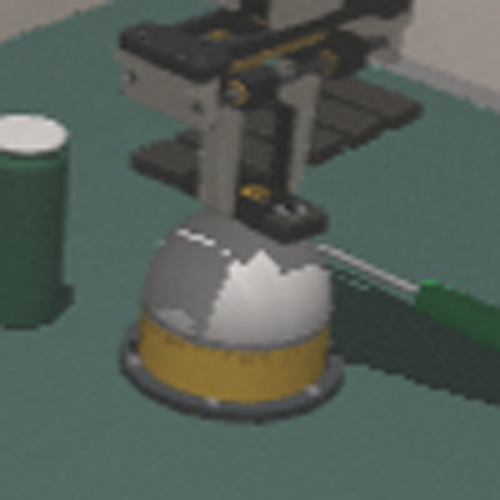

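The plate rests on the crown with the fingers clear and looks level. I'll open wider and lift straight up.

Request:
{"name": "send_rows", "arguments": {"rows": [0,0,0,0,-0.15,0,0,0,0,-0.3,0,0,0,0,-0.3,0,0,-3,0,-0.3,0,0,-5,0,-0.3,0,0,-10,0,-0.3,0,0,-15,0,-0.3,0,0,-20,0,-0.3,0,0,-30,0,-0.3,0,0,-30,0,-0.3,0,-25,0,0,-0.3,0,-30,0,0,-0.3,0,-30,0,0,-0.3,0,-30,0,0,-0.3,0,-30,0,0,-0.3,0,-30,0,0,-0.3,0,-30,0,0,-0.3,0,0,0,0,-0.3,0,0,0,0,-0.3]}}

```text
clock: 21.17
position: [0.5439, -0.5442, 0.2461]
eef_rot: [-3.142, -0.0, 3.073]
contact_force: [-0.8, 0.6, -1.1]
finger_gap: 0.65
finger_force: 0.0
```

```bash
python3 - <<'E'
from h import *
t=vision.snapshot("top");s=vision.snapshot("side")
f=lambda i,x,y,w,h,k:cv2.resize(i[y:y+h,x:x+w],None,fx=k,fy=k,interpolation=cv2.INTER_CUBIC)
cv2.imwrite("pics/c6.png",np.vstack([np.hstack([f(t,310,180,100,75,4),f(s,300,160,100,75,4)]),np.hstack([f(t,90,130,200,150,2),f(s,100,170,200,150,2)])]))
E
```

```text
(no output)
```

View pics/c6.png

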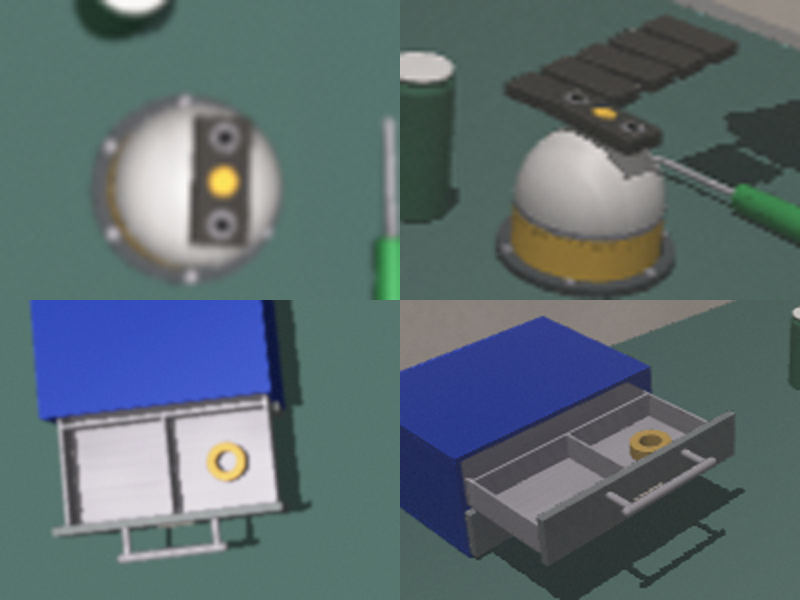

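The plate sits on the dome with the dot up, at about (365.4,225.1) in the top view. The drawer is out and the collar is in it. I'll check the offset.

```bash
python3 - <<'E'
from h import *
print(px2w("top",365.4,225.1,.124)); print(px2w("side",300+(605.5-400)/4-.5,160+113.5/4-.5,.124)); print(w2px("top",[.557,-.337,.124]))
g=lambda U,V,z:px2w("top",310+(U+.5)/4-.5,180+(V+.5)/4-.5,z)
# dome estimates in this picture
print("sphere",g(192,186.5,.05), "bolts",g((185+192)/2,(100+275)/2,.011),g((110+267)/2,(146+232)/2,.011))
for uv in((197,117),(250,117),(190,243),(247,245)):print(g(*uv,.124))
E
```

```text
[ 0.55552895 -0.3398168   0.124     ]
[ 0.55442806 -0.33749175  0.124     ]
[364.35088234 224.58480663]
sphere [ 0.55735919 -0.33096535  0.05      ] bolts [ 0.55907255 -0.33490551  0.011     ] [ 0.55793766 -0.33486598  0.011     ]
[ 0.60066659 -0.32355261  0.124     ]
[ 0.59995158 -0.35991362  0.124     ]
[ 0.51407523 -0.3157197   0.124     ]
[ 0.51200985 -0.35449956  0.124     ]
```

```bash
python3 -c "
from bench import bot
print(bot.sign_off())"
```

```text
the job is handed in; nothing more can be done
None
```

I handed the job in at about 21 s of the 64 s allowed. The drawer is out at its stop and the plate is balanced dot up within about 5 mm of the crown. The collar is still in the drawer, and the can and deburrer look undisturbed; the sign-off returned no verdict.

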